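# Count to the third gap and push the sample block home

## Task

First count gaps on the sample rack by touch: run a fingertip along the top of its back rail from behind the first gap at the tall-post end (full gaps count too), in touch with the rail all the way, to behind the third gap and no farther, then lift off. Then, with the fingertips, push the loose plaster sample block along the counter into that third gap until it is fully home against the back stop; it must not be lifted or tipped. Leave everything else undisturbed.

Things in the scene. Friction and masses are not known exactly. Their poses are not given: they have to be found in the camera images.
- rack: sample rack fixed on the counter: a row of six gaps open to the robot and above, the counter as floor. Origin on the counter, middle of the mouth line (front ends of the dividers); x into the gaps, y along the row, z up. Gaps 56 mm wide, 60 mm deep (back stop's face at x = 60), centred at y = +170, +102, +34, -34, -102, -170 mm. Dividers 12 mm thick, 32 high. Rigid flat back rail x = 60 to 84, top at z = 45 mm
- post: tall upright metal post, 18 mm diameter with a flat round head of 34 mm diameter, 75 mm high in all, fixed at one end of the rack's back rail (rack x = 72 mm, rack y = +223 or -223 mm, varies from run to run); gaps are counted from this end. Origin at its foot's centre
- stub: short headless metal stub, 18 mm diameter and 30 mm high, fixed at the other end of the back rail. Origin at its foot's centre
- block: the loose plaster sample block lying flat on the counter before the rack's mouth: plywood below, reddish plaster above, 70 mm long (its x), 44 wide (its y), 26 high, 0.08 to 0.17 kg, slides. Origin at the centre of its underside. Fully home, its end meets the back stop, its near end stands 10 mm out of the gap and its origin is at rack x = 25 mm
- racked_a: a like sample block (70 x 44 x 26 mm) already home in the rack's gap at rack y = +102 mm; leave alone. Origin at the centre of its underside
- racked_b: a like sample block already home in the rack's gap at rack y = -170 mm; leave alone. Origin at the centre of its underside
- jar: white closed jar, 64 mm diameter, 90 mm high, standing on the counter on the left; leave alone. Origin at the centre of its underside
- scraper: spatula lying on the counter on the right; leave alone. Origin under its middle, x along it toward the blade
- rail1: the 50 mm long stretch of the back rail behind the gap at rack y = +170 mm (24 mm wide, 10 mm thick; same surface as the rest of the rail). Origin at its centre, 5 mm under the top
- rail2: the 50 mm long stretch of the back rail behind the gap at rack y = +102 mm (24 mm wide, 10 mm thick; same surface as the rest of the rail). Origin at its centre, 5 mm under the top
- rail3: the 50 mm long stretch of the back rail behind the gap at rack y = +34 mm (24 mm wide, 10 mm thick; same surface as the rest of the rail). Origin at its centre, 5 mm under the top
- rail4: the 50 mm long stretch of the back rail behind the gap at rack y = -34 mm (24 mm wide, 10 mm thick; same surface as the rest of the rail). Origin at its centre, 5 mm under the top
- rail5: the 50 mm long stretch of the back rail behind the gap at rack y = -102 mm (24 mm wide, 10 mm thick; same surface as the rest of the rail). Origin at its centre, 5 mm under the top
- rail6: the 50 mm long stretch of the back rail behind the gap at rack y = -170 mm (24 mm wide, 10 mm thick; same surface as the rest of the rail). Origin at its centre, 5 mm under the top
- join12: the 18 mm long stretch of the back rail behind the divider at rack y = +136 mm, flush with its neighbours. Origin at its centre, 5 mm under the top
- join23: the 18 mm long stretch of the back rail behind the divider at rack y = +68 mm, flush with its neighbours. Origin at its centre, 5 mm under the top
- join45: the 18 mm long stretch of the back rail behind the divider at rack y = -68 mm, flush with its neighbours. Origin at its centre, 5 mm under the top
- join56: the 18 mm long stretch of the back rail behind the divider at rack y = -136 mm, flush with its neighbours. Origin at its centre, 5 mm under the top
Not all that is in view belongs to the job. Leave any pink, purple or turquoise look-alike of the block alone.

How it is judged:
By the outcome, as a careful person would: the job done as asked, in the order asked, and still so for the second after the job is handed in, with the robot touching nothing.
It also fails if it takes over 58 s, if anything falls off the work surface, if the arm or the gripper's body presses on something with over 40 N, if the wrist force passes 120 N, or if a joint passes its speed limit or range.

## Robot

A 6-joint arm with a two-finger parallel gripper is mounted at the origin on the work surface. World frame = base frame: x ahead of the robot, y to its left, z up, the work surface at z = 0. Lengths are in m, angles in rad, forces in N, time in s.
With the tool pointing down it reaches from about 0.225 to 0.875 m from the base axis. Payload 3.4 kg.
Tool frame: the origin (TCP) lies between the finger pads; the fingertips stand 11 mm ahead of it and the grasp point (between the pads) lies 8 mm behind it; z points along the fingers, y is the direction in which the jaws open and shut (so a half turn about z gives the same grasp; the last joint's range is limited). The gripper opens to 85 mm and grips with 20 to 120 N. Pads are 22 mm wide; open, the fingers measure 114 mm over their backs; the gripper's body (76 mm by 85 mm) begins 54 mm behind the grasp point. The pads swing forward as they close: fully open they stand 13 mm farther back than shut.
Start: joints at [1.045, 0.276, 1.505, -0, 1.361, -0.121], TCP at [0.226, 0.529, 0.242] pointing down, gripper open.
Joint ranges: [-2.89, 2.89], [-0.75, 2.08], [0.22, 2.7], [-1.18, 4.32], [0.11, 2.71], [-2.7, 2.7]. Speed limits (rad/s): [2.57, 2.57, 3.14, 3.14, 3.14, 3.14].

## Interface

Orientations are given as a unit quaternion [w, x, y, z].
In Python, from rig import manip gives the robot as it stands. The module is installed in compiled form; this text tells all that it offers.
- The arm moves only by the tool move_arm, never from a script. Its argument "series" is a list that holds one entry, the list of rows, each a list of 7 numbers: the shift along the world's x, y, z in m, then the turn, a rotation vector about the world's x, y, z in rad, then the finger opening in m, from 0 to 0.0854. A call has 1 to 20 rows; each row shifts and turns the commanded pose from where the row before left it; what a row does not reach is not made up. A row lasts 1/12 s, in which the tool goes at most 41.7 mm and 7.16 degrees, less where a joint would pass 70% of its speed; a pose out of reach is approached as far as the arm can. A call with a gripper value outside its range is refused whole. The fingers move at their own pace and stop on an object; "newtons" is the grip in N (left out, the last holds). Time passes only in rows, so rows that do not move let the fingers close. It gives the time, the measured TCP pose, the force and the opening at its end, in the units of the state.
- manip.get_state(): the state, without advancing time (a new reading comes with each control period).
- manip.get_image(name): name is "side" or "top"; returns a dict with "color" (384x512x3 uint8, red, green, blue), "fx", "fy", "cx", "cy" (pixels), "R" (3x3) and "t" (3): a world point X has camera coordinates R X + t. Camera axes: x right, y down, z forward; pixel columns grow to the right and rows downward; lengths in m; the calibration is good to about 2 mm. A picture is of the moment at which its call begins. There is no depth.
- manip.sign_off(): hands the job in, once; it reports no verdict.
The state is a dict: "clock": time; "qpos": joint angles; "qd": joint speeds; "effort": joint torques, N m; "position": TCP position; "ee_rot": TCP orientation; "contact_force": force on the tool from outside, world axes, zero at the start; "moment": the same for the moment, N m; "width": finger opening in m.
Only numpy, scipy, OpenCV 4.12 (cv2) and the standard library are available. Lean on these libraries where they do the work, as an engineer would, in place of code of your own. Each camera call takes 0.05 s, during which the arm holds its last target.

## Working session

There is one attempt and no reset: what is moved stays moved. The work goes in short steps, Python scripts to look and compute and a tool call to move; the robot and the scene stay as the last step left them, time stands still between calls to the robot, and variables do not carry over. Pictures are saved under pics/ and viewed, and the job is handed in when it is done.

Besides the shell and the picture viewer there is one more tool, called after ">>>" in YAML: its name, and indented under it one key for each argument. move_arm: Moves the arm, as the interface text tells. Its arguments: {"type":"object","properties":{"series":{"type":"array"},"newtons":{"type":"number"}},"required":["series"]}

```bash
mkdir -p pics
cat > h.py <<'E'
import numpy as np, cv2
from rig import manip
def snap(n,tag):
    d=manip.get_image(n); cv2.imwrite(f'pics/{tag}.png',cv2.resize(d['color'][:,:,::-1],(800,600),interpolation=cv2.INTER_CUBIC))
    np.savez(f'pics/{tag}.npz',**{k:np.array(v) for k,v in d.items()}); return d
def load(tag): return dict(np.load(f'pics/{tag}.npz'))
# pixel coords in original 512x384
def ray(d,u,v,z):
    R=d['R'];t=d['t'];C=-R.T@t
    r=R.T@np.array([(u-d['cx'])/d['fx'],(v-d['cy'])/d['fy'],1]); return C+r*(z-C[2])/r[2]
def proj(d,X):
    c=np.asarray(X)@d['R'].T+d['t']; return np.stack([d['fx']*c[...,0]/c[...,2]+d['cx'],d['fy']*c[...,1]/c[...,2]+d['cy']],-1)
E
python3 - <<'E'
from h import *
for n in('top','side'):
    d=snap(n,n+'0'); print(n,d['fx'],d['cx'],d['cy'],-d['R'].T@d['t'],d['R'].round(3).tolist())
print(manip.get_state())
E
```

```text
top 480.58226216262443 255.02110759556825 191.95488832180683 [ 0.32415702 -0.01067333  1.23676123] [[-0.014, -1.0, 0.011], [-0.986, 0.012, -0.167], [0.167, -0.013, -0.986]]
side 383.5211294416537 252.07962368349843 195.5475813639057 [ 0.26790914 -0.75247155  0.60174427] [[0.943, -0.334, 0.005], [-0.185, -0.537, -0.823], [0.278, 0.775, -0.568]]
{'clock': 0.1, 'qpos': array([ 1.04498418e+00,  2.76502460e-01,  1.50602146e+00,  1.26667055e-05,
        1.36068351e+00, -1.21011659e-01]), 'qd': array([ 2.46486671e-03, -1.41225028e-03, -3.63255477e-03, -8.40760673e-05,
        8.81626400e-04,  1.39631914e-03]), 'effort': array([ 2.11316445e-03, -4.17698514e+01, -2.46406531e+01, -4.84715338e-05,
        5.78864798e-03, -3.49675122e-05]), 'position': array([0.22623163, 0.52812837, 0.24153695]), 'ee_rot': array([-2.62462897e-04,  2.01022387e-01,  9.79586315e-01, -7.63563012e-04]), 'contact_force': array([ 0.62779064, -0.03475379,  0.51761672]), 'moment': array([0.00684151, 0.05188532, 0.05276572]), 'width': 0.0850330726324976}
```

View pics/top0.png

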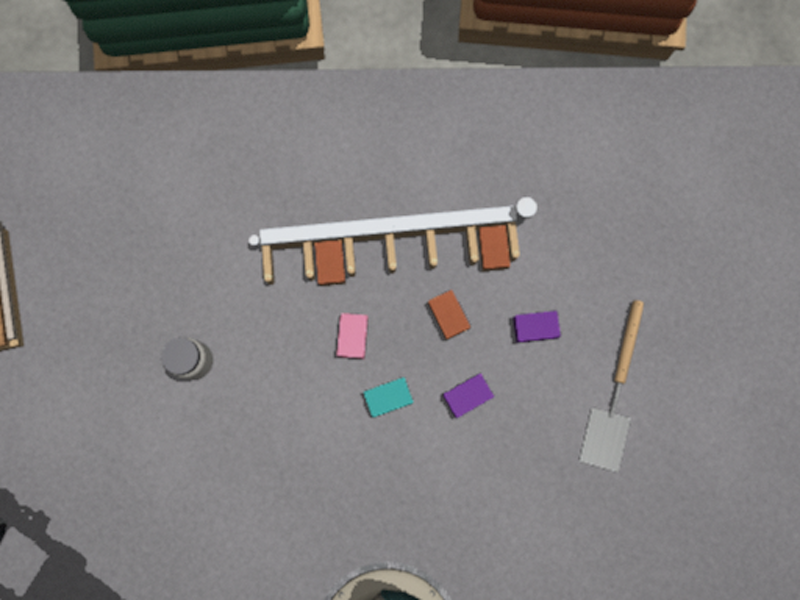

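View pics/side0.png

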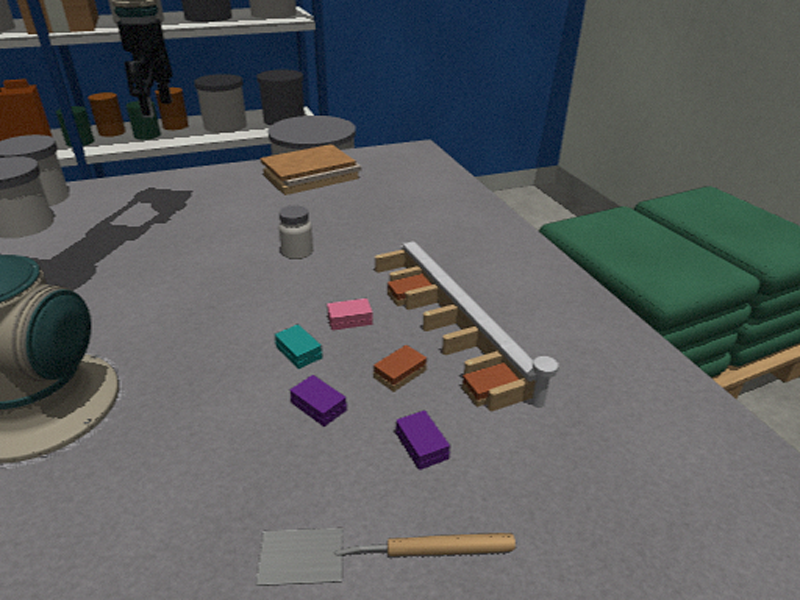

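The top view shows the tall post at the right end of the rack (527,207), so gap 1 is the full one at rack y=-170. The third gap is at rack y=-34, between the dividers near columns 432 and 390. The red block is at (449,314). I'll zoom in for measurements.

Run:
```python
from h import *
d=load('top0');c=d['color'][:,:,::-1]
cv2.imwrite('pics/z1.png',cv2.resize(c[125:225,155:355],(800,400),interpolation=cv2.INTER_CUBIC))
d=load('side0');c=d['color'][:,:,::-1]
cv2.imwrite('pics/z2.png',cv2.resize(c[148:268,210:370],(800,600),interpolation=cv2.INTER_CUBIC))
```

```text
(no output)
```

View pics/z1.png

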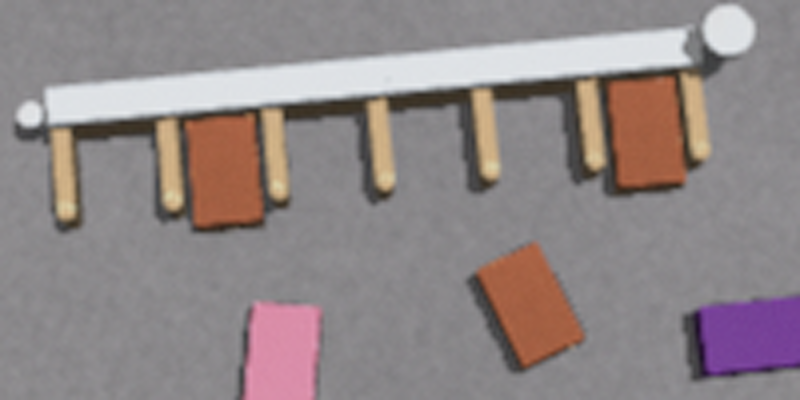

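View pics/z2.png

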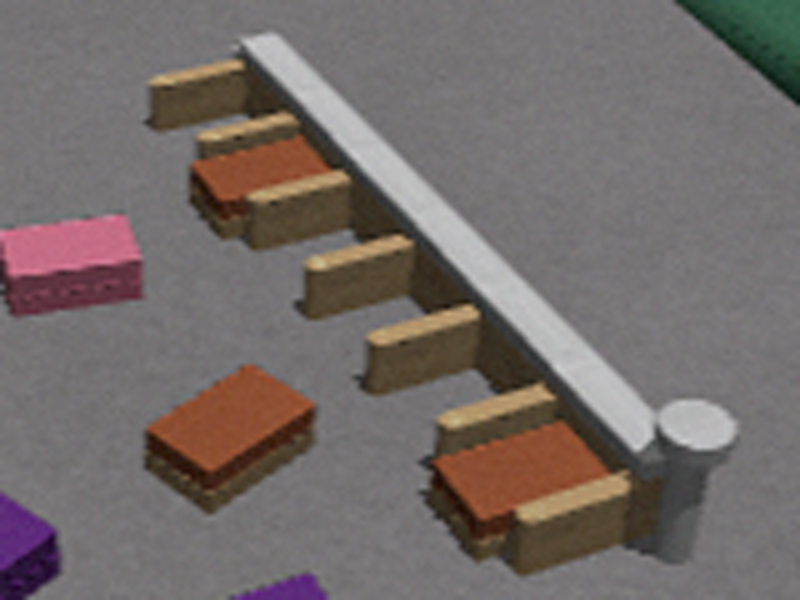

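```bash
cat > fit.py <<'E'
from h import *
from scipy.optimize import least_squares
T=load('top0');S=load('side0')
zt=lambda p:(np.array(p,float)+.5)/4-.5+[155,125]
zs=lambda p:(np.array(p,float)+.5)/5-.5+[210,148]
def W(p,L):
    L=np.asarray(L,float)/1000;c,s=np.cos(p[2]),np.sin(p[2])
    return np.stack([p[0]+c*L[:,0]-s*L[:,1],p[1]+s*L[:,0]+c*L[:,1],L[:,2]],-1)
def fit(Lt,Pt,Ls,Ps,p0):
    ft=lambda p:(proj(T,W(p,Lt))-zt(Pt)).ravel(); fs=lambda p:(proj(S,W(p,Ls))-zs(Ps)).ravel()
    for nm,f in(('top',ft),('side',fs),('both',lambda p:np.r_[ft(p),fs(p)])):
        r=least_squares(f,p0,x_scale=[.1,.1,.1]); print(nm,r.x.round(4),np.degrees(r.x[2]).round(2),r.fun.round(1).tolist())
    return r.x
E
python3 - <<'E'
from fit import *
print('rack')
Lt=[(72,-223,75),(72,223,30),(-10,124,26),(-10,80,26),(-10,-148,26),(-10,-192,26)]
Pt=[(728,30),(30,114),(195,228),(264,221),(615,188),(685,184)]
Ls=[(72,-223,75),(-10,-148,26),(-10,-192,26),(-10,124,26),(-10,80,26)]
Ps=[(697,426),(433,463),(482,535),(191,168),(232,215)]
r=fit(Lt,Pt,Ls,Ps,[.5,0,0])
print('block')
B=[(35,22,26),(35,-22,26),(-35,-22,26),(-35,22,26)]
b=fit(B,[(475,271),(537,243),(583,342),(523,368)],[B[3],B[0],B[1],B[2]],[(147,435),(247,367),(314,408),(210,487)],[.45,-.1,.4])
print(W(r,[(72,-170,45),(72,-34,45),(25,-34,0),(0,-34,0)]).round(4))
# overlay
for d,nm,ox,k in((T,'ot',(155,125),4),(S,'os',(210,148),5)):
    c=d['color'][:,:,::-1]; h,w=(100,200) if k==4 else (120,160)
    im=cv2.resize(c[ox[1]:ox[1]+h,ox[0]:ox[0]+w],None,fx=k,fy=k,interpolation=cv2.INTER_CUBIC)
    def poly(p,L): cv2.polylines(im,[np.int32(((proj(d,W(p,L))-ox+.5)*k-.5).round())],True,(0,255,0),1)
    poly(r,[(60,-210,45),(84,-210,45),(84,210,45),(60,210,45)])
    for y in range(-204,205,68): poly(r,[(0,y-6,32),(60,y-6,32),(60,y+6,32),(0,y+6,32)])
    poly(b,B); poly(r,[(-10,-56,26),(60,-56,26),(60,-12,26),(-10,-12,26)])
    cv2.imwrite(f'pics/{nm}.png',im)
E
```

```text
rack
top [ 0.5784 -0.0173  0.0829] 4.75 [0.3, 0.7, 0.1, 0.4, -0.1, -0.3, -0.2, -0.1, 0.3, -0.1, -0.3, -0.7]
side [ 0.5821 -0.0208  0.0782] 4.48 [0.4, 1.7, 0.1, 0.5, 0.2, -1.6, 0.4, 0.2, -1.3, -1.2]
both [ 0.5802 -0.0188  0.0844] 4.84 [0.8, -0.1, 0.7, -0.1, 0.5, -0.9, 0.4, -0.7, 0.8, -0.8, 0.2, -1.4, -0.5, 1.0, -0.7, 0.1, -0.5, -2.1, -0.7, -0.0, -2.3, -1.4]
block
top [ 0.5045 -0.1079  0.4163] 23.85 [-0.0, -0.1, 0.0, -0.1, 0.3, -0.2, -0.3, 0.4]
side [ 0.5071 -0.1112  0.4649] 26.64 [-0.8, 0.4, -0.0, 0.4, 0.3, 0.4, 0.4, -1.1]
both [ 0.5061 -0.1093  0.4396] 25.19 [0.3, -0.4, 0.2, -0.8, 1.0, -1.2, 0.6, -0.2, -1.5, -0.3, -0.2, 0.1, -0.2, 0.2, -0.7, -1.6]
[[ 0.6663 -0.1822  0.045 ]
 [ 0.6548 -0.0466  0.045 ]
 [ 0.608  -0.0506  0.    ]
 [ 0.583  -0.0527  0.    ]]
```

View pics/ot.png

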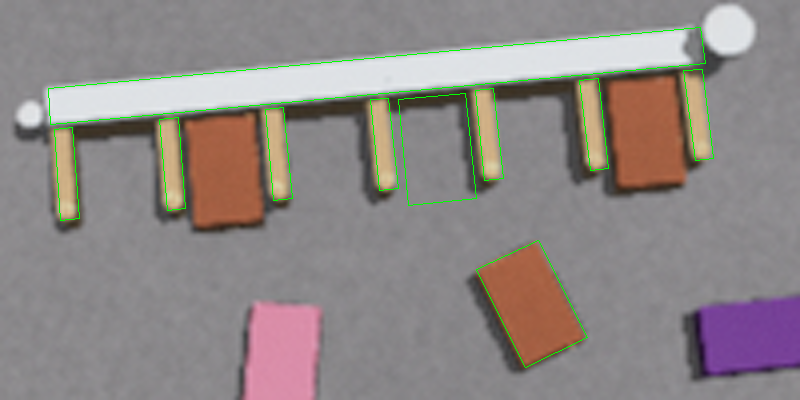

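View pics/os.png

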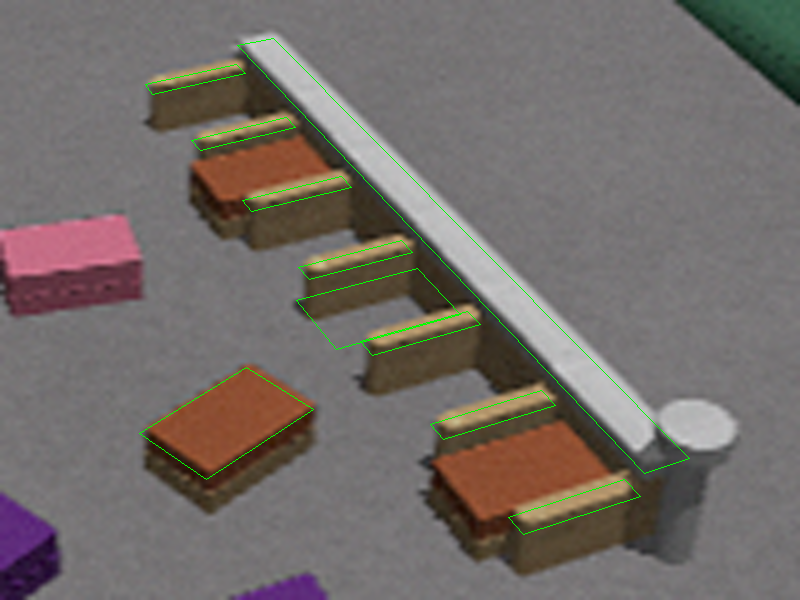

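>>> move_arm:
  series:
    - [[0.018,-0.029,0,0,0,-0.054,0],[0.018,-0.029,0,0,0,-0.054,0],[0.018,-0.029,0,0,0,-0.054,0],[0.018,-0.029,0,0,0,-0.054,0],[0.018,-0.029,0,0,0,-0.054,0],[0.018,-0.029,0,0,0,-0.054,0],[0.018,-0.029,0,0,0,-0.054,0],[0.018,-0.029,0,0,0,-0.054,0],[0.018,-0.029,0,0,0,-0.054,0],[0.018,-0.029,0,0,0,-0.054,0],[0.018,-0.029,0,0,0,-0.054,0],[0.018,-0.029,0,0,0,-0.054,0],[0.018,-0.029,0,0,0,-0.054,0],[0.018,-0.029,0,0,0,-0.054,0],[0.018,-0.029,0,0,0,-0.054,0],[0.018,-0.029,0,0,0,-0.054,0],[0.018,-0.029,0,0,0,-0.054,0],[0.018,-0.029,0,0,0,-0.054,0],[0.018,-0.029,0,0,0,-0.054,0],[0.018,-0.029,0,0,0,-0.054,0]]

```text
clock: 1.77
position: [0.5868, -0.053, 0.2418]
ee_rot: [-0.0, 0.677, 0.736, -0.0]
contact_force: [-0.4, -0.3, 0.7]
width: -0.0001
```

>>> move_arm:
  series:
    - [[0.016,-0.0254,0,0,0,0,0],[0.016,-0.0254,0,0,0,0,0],[0.016,-0.0254,0,0,0,0,0],[0.016,-0.0254,0,0,0,0,0],[0.016,-0.0254,0,0,0,0,0],[0,0,-0.028,0,0,0,0],[0,0,-0.028,0,0,0,0],[0,0,-0.028,0,0,0,0],[0,0,-0.028,0,0,0,0],[0,0,-0.028,0,0,0,0],[0,0,0,0,0,0,0],[0,0,0,0,0,0,0]]

```text
clock: 2.77
position: [0.6652, -0.178, 0.1004]
ee_rot: [-0.002, 0.676, 0.737, -0.001]
contact_force: [0.6, 0.0, -0.1]
width: -0.0002
```

Run:
```python
from h import *
for n,o in(('top',(155,125)),('side',(210,98))):
    d=snap(n,n+'1'); c=d['color'][:,:,::-1]
    h,w,k=(100,200,4) if n=='top' else (150,200,4)
    im=cv2.resize(c[o[1]:o[1]+h,o[0]:o[0]+w],None,fx=k,fy=k,interpolation=cv2.INTER_CUBIC)
    p=manip.get_state()['position']; tip=p-[0,0,.011]
    print(n,p,(proj(d,tip)-o+.5)*k-.5); cv2.circle(im,tuple(int(v) for v in (proj(d,tip)-o+.5)*k-.5),3,(0,255,0),-1)
    cv2.imwrite(f'pics/{n}1z.png',im)
```

```text
top [ 0.66673753 -0.17852775  0.10260256] [645.05970937  29.05603177]
side [ 0.66762807 -0.17883509  0.10394287] [501.43854064 458.19457592]
```

View pics/side1z.png

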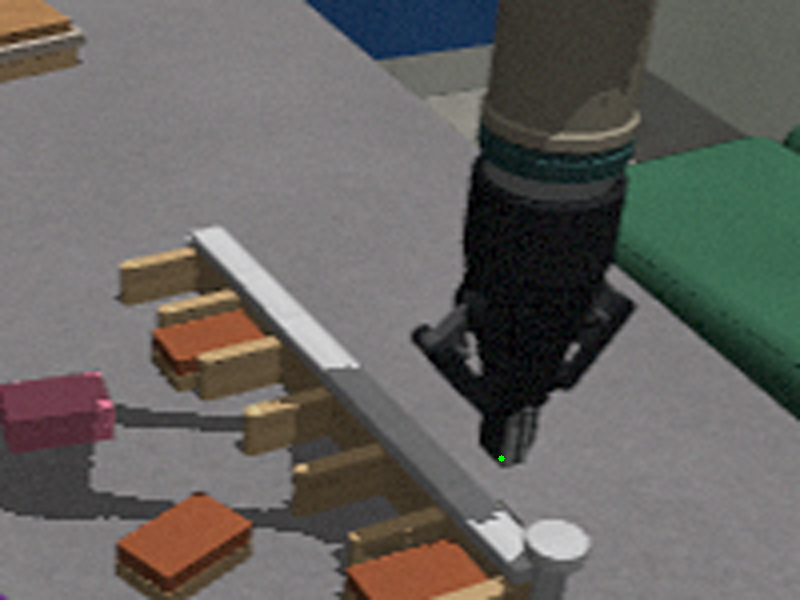

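View pics/top1z.png

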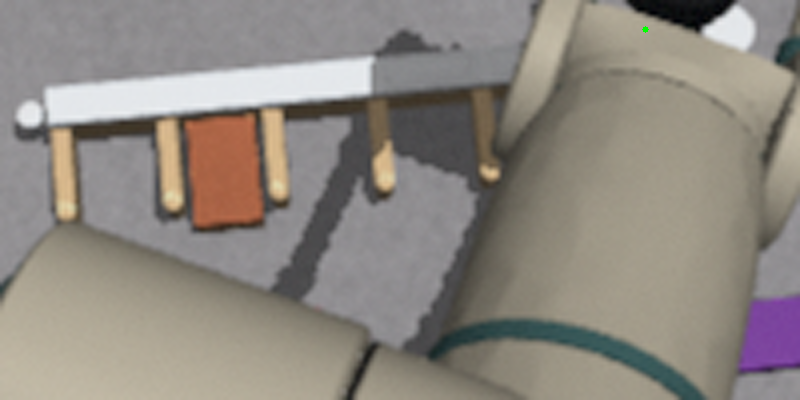

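>>> move_arm:
  series:
    - [[0,0,-0.014,0,0,0,0],[0,0,-0.014,0,0,0,0],[0,0,-0.008,0,0,0,0],[0,0,-0.004,0,0,0,0],[0,0,0,0,0,0,0],[0,0,0,0,0,0,0]]

```text
clock: 3.37
position: [0.6671, -0.1787, 0.0634]
ee_rot: [0.001, 0.676, 0.737, 0.0]
contact_force: [0.2, -0.2, -0.4]
width: -0.0001
```

>>> move_arm:
  series:
    - [[0,0,-0.002,0,0,0,0],[0,0,-0.002,0,0,0,0],[0,0,-0.0015,0,0,0,0],[0,0,0,0,0,0,0],[0,0,0,0,0,0,0]]

```text
clock: 3.78
position: [0.6664, -0.1784, 0.0568]
ee_rot: [-0.0, 0.676, 0.737, -0.0]
contact_force: [-0.3, 0.1, -0.5]
width: 0.0001
```

>>> move_arm:
  series:
    - [[0,0,-0.001,0,0,0,0],[0,0,0,0,0,0,0]]

```text
clock: 3.95
position: [0.6667, -0.1785, 0.0561]
ee_rot: [0.0, 0.676, 0.737, 0.0]
contact_force: [-0.6, 0.1, 1.2]
width: -0.0003
```

>>> move_arm:
  series:
    - [[0,0,-0.001,0,0,0,0],[0,0,0,0,0,0,0]]

```text
clock: 4.12
position: [0.6667, -0.1785, 0.0561]
ee_rot: [0.0, 0.676, 0.737, 0.0]
contact_force: [-1.8, -0.4, 5.5]
width: -0.0003
```

>>> move_arm:
  series:
    - [[0,0,-0.001,0,0,0,0],[-0.0005,0.006,0,0,0,0,0],[-0.0005,0.006,0,0,0,0,0],[-0.0005,0.006,0,0,0,0,0],[-0.0005,0.006,0,0,0,0,0]]

```text
clock: 4.53
position: [0.6665, -0.157, 0.0561]
ee_rot: [0.004, 0.676, 0.737, -0.0]
contact_force: [1.1, -4.2, 6.8]
width: 0.0
```

>>> move_arm:
  series:
    - [[-0.0005,0.006,0,0,0,0,0],[-0.0005,0.006,0,0,0,0,0],[-0.0005,0.006,0,0,0,0,0],[-0.0005,0.006,0,0,0,0,0],[-0.0005,0.006,0,0,0,0,0],[-0.0005,0.006,0,0,0,0,0]]

```text
clock: 5.03
position: [0.6636, -0.1208, 0.0561]
ee_rot: [0.004, 0.676, 0.737, 0.0]
contact_force: [0.1, -5.6, 7.1]
width: 0.0001
```

>>> move_arm:
  series:
    - [[-0.0005,0.006,0,0,0,0,0],[-0.0005,0.006,0,0,0,0,0],[-0.0005,0.006,0,0,0,0,0],[-0.0005,0.006,0,0,0,0,0],[-0.0005,0.006,0,0,0,0,0],[-0.0005,0.006,0,0,0,0,0]]

```text
clock: 5.53
position: [0.6607, -0.0848, 0.0561]
ee_rot: [0.004, 0.676, 0.737, 0.0]
contact_force: [-0.2, -4.6, 6.9]
width: -0.0002
```

>>> move_arm:
  series:
    - [[-0.0005,0.006,0,0,0,0,0],[-0.0005,0.006,0,0,0,0,0],[-0.0005,0.006,0,0,0,0,0],[-0.0005,0.006,0,0,0,0,0],[0,0,0,0,0,0,0]]

```text
clock: 5.95
position: [0.6586, -0.0594, 0.0561]
ee_rot: [0.003, 0.676, 0.737, 0.001]
contact_force: [0.7, -2.4, 6.7]
width: -0.0002
```

>>> move_arm:
  series:
    - [[-0.0005,0.006,0,0,0,0,0],[-0.0005,0.006,0,0,0,0,0],[0,0,0,0,0,0,0]]

```text
clock: 6.2
position: [0.6576, -0.0475, 0.056]
ee_rot: [0.003, 0.676, 0.737, 0.001]
contact_force: [0.6, -3.2, 8.0]
width: -0.0001
```

Run:
```python
from h import *
d=snap('side','side2'); c=d['color'][:,:,::-1]
cv2.imwrite('pics/side2z.png',cv2.resize(c[98:248,210:410],None,fx=4,fy=4,interpolation=cv2.INTER_CUBIC))
```

```text
(no output)
```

View pics/side2z.png

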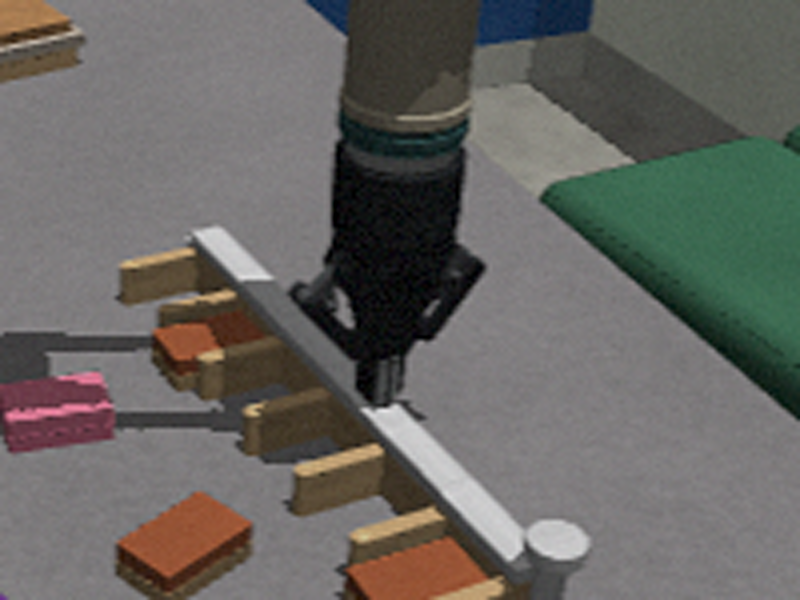

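>>> move_arm:
  series:
    - [[0,0,0.005,0,0,0,0],[0,0,0.015,0,0,0,0],[0,0,0.025,0,0,0,0],[0,0,0.025,0,0,0,0],[-0.025,-0.019,0.005,0,0,0,0.03],[-0.025,-0.019,0,0,0,0,0.03],[-0.025,-0.019,0,0,0,0,0.03],[-0.025,-0.019,0,0,0,0,0.03],[-0.025,-0.019,0,0,0,0,0.03],[-0.025,-0.019,0,0,0,0,0.03],[0,0,0,0,0,0,0.03],[0,0,0,0,0,0,0.03]]

```text
clock: 7.25
position: [0.5043, -0.161, 0.129]
ee_rot: [-0.0, 0.677, 0.736, 0.0]
contact_force: [1.0, 0.7, 0.1]
width: 0.0302
```

Run:
```python
from h import *
d=snap('side','side3'); c=d['color'][:,:,::-1]
cv2.imwrite('pics/side3z.png',cv2.resize(c[138:288,180:380],None,fx=4,fy=4,interpolation=cv2.INTER_CUBIC))
print(manip.get_state()['position'])
```

```text
[ 0.50554754 -0.16061335  0.12908977]
```

View pics/side3z.png

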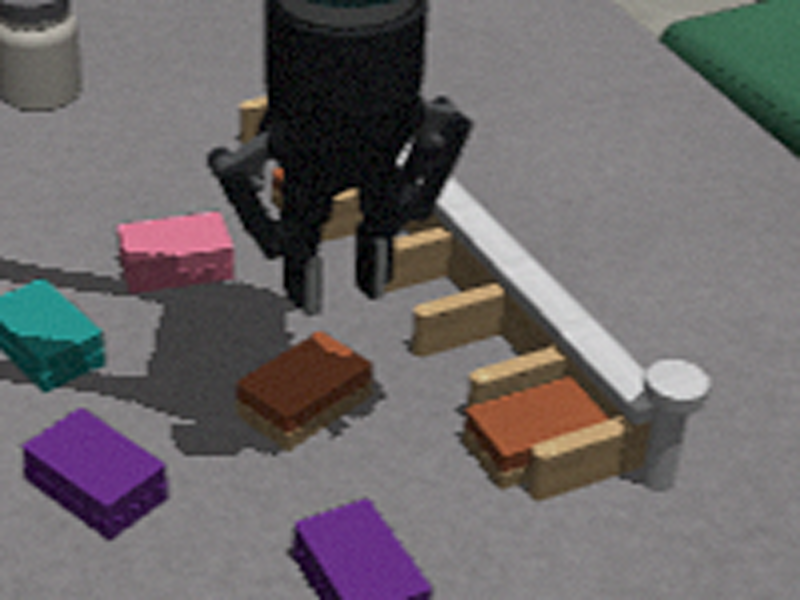

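>>> move_arm:
  series:
    - [[0.0015,-0.005,-0.025,0,0,0,0.03],[0,0,-0.025,0,0,0,0.03],[0,0,-0.025,0,0,0,0.03],[0,0,-0.02,0,0,0,0.03],[0,0,-0.013,0,0,0,0.03],[0,0,0,0,0,0,0.03],[0,0,0,0,0,0,0.03]]

```text
clock: 7.88
position: [0.5077, -0.1647, 0.0202]
ee_rot: [-0.001, 0.676, 0.737, 0.0]
contact_force: [0.5, -0.7, 0.6]
width: 0.0296
```

Run:
```python
from h import *
d=snap('side','side4'); c=d['color'][:,:,::-1]
cv2.imwrite('pics/side4z.png',cv2.resize(c[138:288,180:380],None,fx=4,fy=4,interpolation=cv2.INTER_CUBIC))
print(manip.get_state()['position'])
```

```text
[ 0.50823328 -0.16510171  0.02105511]
```

View pics/side4z.png

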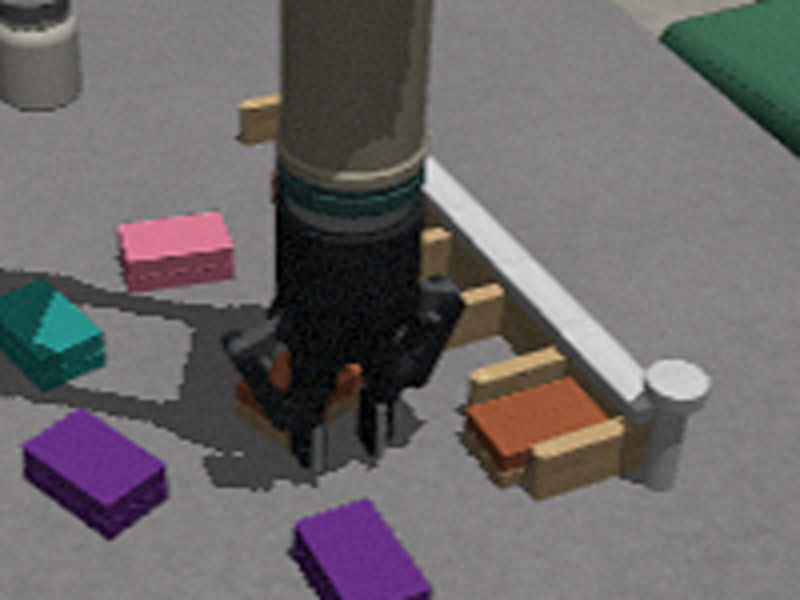

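>>> move_arm:
  series:
    - [[0,0,-0.004,0,0,0,0.03],[-0.0004,0.005,0,0,0,0,0.03],[-0.0004,0.005,0,0,0,0,0.03],[-0.0004,0.005,0,0,0,0,0.03],[-0.0004,0.005,0,0,0,0,0.03],[-0.0004,0.005,0,0,0,0,0.03],[-0.0004,0.005,0,0,0,0,0.03],[-0.0004,0.005,0,0,0,0,0.03]]

```text
clock: 8.6
position: [0.5041, -0.1299, 0.017]
ee_rot: [0.0, 0.676, 0.737, 0.0]
contact_force: [-0.3, -0.2, 0.7]
width: 0.0301
```

Run:
```python
from h import *
d=snap('side','side5'); c=d['color'][:,:,::-1]
cv2.imwrite('pics/side5z.png',cv2.resize(c[138:288,180:380],None,fx=4,fy=4,interpolation=cv2.INTER_CUBIC))
print(manip.get_state()['position'])
```

```text
[ 0.50372232 -0.1289556   0.01687028]
```

View pics/side5z.png

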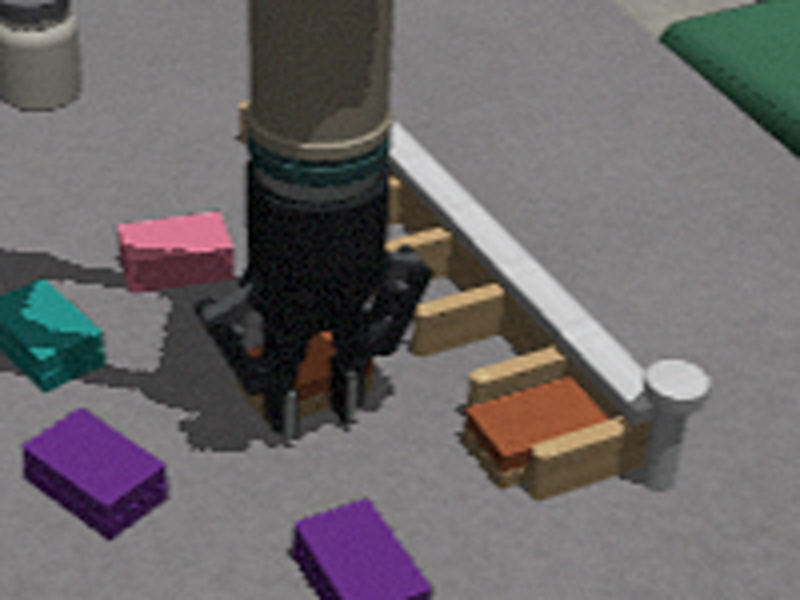

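>>> move_arm:
  series:
    - [[-0.0004,0.005,0,0,0,0,0.03],[-0.0004,0.005,0,0,0,0,0.03],[-0.0004,0.005,0,0,0,0,0.03],[-0.0004,0.005,0,0,0,0,0.03],[-0.0004,0.005,0,0,0,0,0.03],[-0.0004,0.005,0,0,0,0,0.03],[0,0,0,0,0,0,0.03]]

```text
clock: 9.23
position: [0.5014, -0.0993, 0.0168]
ee_rot: [-0.0, 0.676, 0.737, 0.0]
contact_force: [-0.2, 0.8, -0.7]
width: 0.03
```

Run:
```python
from h import *
for n,o in(('top',(195,135)),('side',(180,138))):
    d=snap(n,n+'6'); c=d['color'][:,:,::-1]
    cv2.imwrite(f'pics/{n}6z.png',cv2.resize(c[o[1]:o[1]+150,o[0]:o[0]+200],None,fx=4,fy=4,interpolation=cv2.INTER_CUBIC))
print(manip.get_state()['position'])
```

```text
[ 0.5016474  -0.10004771  0.01678395]
```

View pics/side6z.png

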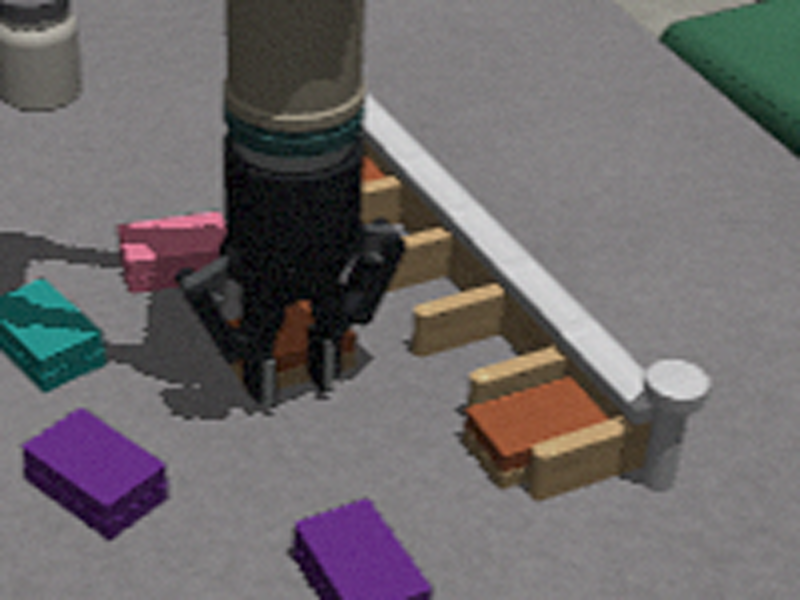

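View pics/top6z.png

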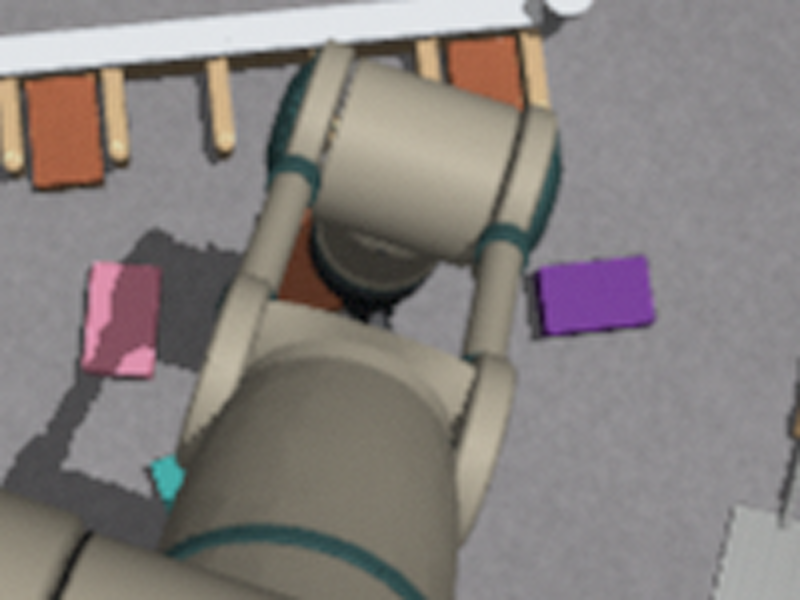

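>>> move_arm:
  series:
    - [[-0.0003,0.003,0,0,0,0,0.03],[-0.0003,0.003,0,0,0,0,0.03],[0,0,0,0,0,0,0.03],[0.0008,-0.01,0,0,0,0,0.03],[0,0,0.02,0,0,0,0.03],[0,0,0.03,0,0,0,0.03],[0,0,0.03,0,0,0,0.03],[0,0,0.03,0,0,0,0.03],[0,-0.03,0,0,0,0,0.03],[0,-0.03,0,0,0,0,0.03],[0,-0.03,0,0,0,0,0.03],[0,-0.03,0,0,0,0,0.03],[0,-0.03,0,0,0,0,0.03],[0,-0.03,0,0,0,0,0.03]]

```text
clock: 10.5
position: [0.5015, -0.2867, 0.1269]
ee_rot: [0.0, 0.676, 0.737, -0.0]
contact_force: [0.2, 0.2, -0.4]
width: 0.0298
```

Run:
```python
from h import *
for n,o in(('top',(155,125)),('side',(180,138))):
    d=snap(n,n+'7'); c=d['color'][:,:,::-1]
    cv2.imwrite(f'pics/{n}7z.png',cv2.resize(c[o[1]:o[1]+150,o[0]:o[0]+200],None,fx=4,fy=4,interpolation=cv2.INTER_CUBIC))
print(manip.get_state()['position'])
```

```text
[ 0.50230769 -0.29011301  0.12682671]
```

View pics/side7z.png

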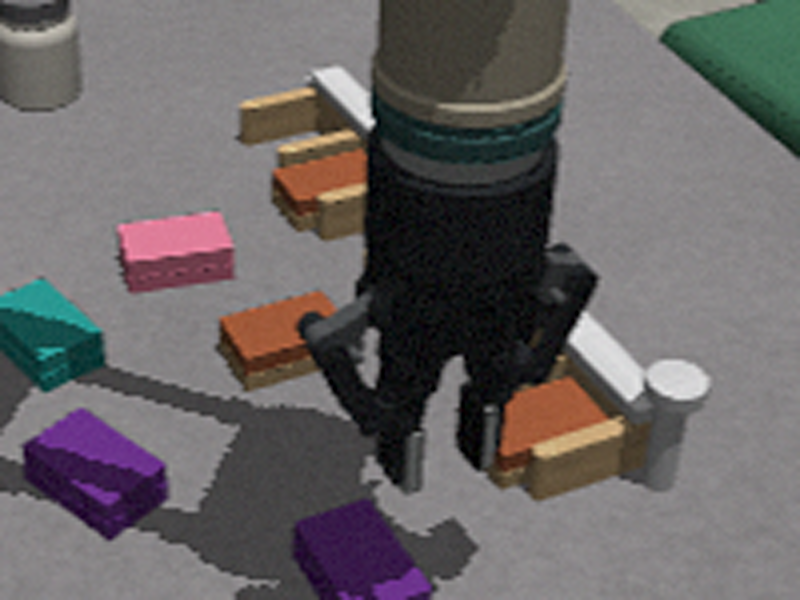

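View pics/top7z.png

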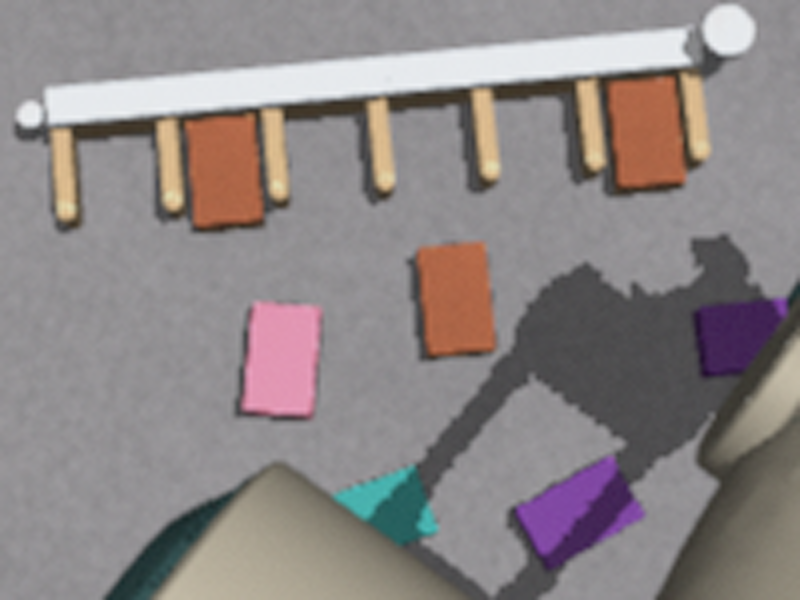

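Run:
```python
from fit import *
B=[(35,22,26),(35,-22,26),(-35,-22,26),(-35,22,26)]
P=np.array([(417,248),(484,242),(495,349),(427,356)])
f=lambda p:(proj(T,W(p,B))-zt(P)).ravel()
r=least_squares(f,[.5,-.06,.08]);b=r.x;print(b,np.degrees(b[2]),r.fun.round(1))
k=[.5784,-.0173,.0829]
c,s=np.cos(k[2]),np.sin(k[2]);d=b[:2]-k[:2];print('rel',c*d[0]+s*d[1],-s*d[0]+c*d[1],np.degrees(b[2]-k[2]))
```

```text
[ 0.50977952 -0.06101198  0.0794804 ] 4.553891396836955 [-0.2 -0.1  0.1 -0.1  0.2  0.2 -0.1 -0. ]
rel -0.07200439033246209 -0.03787973386706101 -0.19592872479756948
```

>>> move_arm:
  series:
    - [[-0.0025,0.0112,0,0,0,-0.0785,0.01],[-0.0025,0.0112,0,0,0,-0.0785,0.01],[-0.0025,0.0112,0,0,0,-0.0785,0.01],[-0.0025,0.0112,0,0,0,-0.0785,0.01],[-0.0025,0.0112,0,0,0,-0.0785,0.01],[-0.0025,0.0112,0,0,0,-0.0785,0.01],[-0.0025,0.0112,0,0,0,-0.0785,0.01],[-0.0025,0.0112,0,0,0,-0.0785,0.01],[-0.0025,0.0112,0,0,0,-0.0785,0.01],[-0.0025,0.0112,0,0,0,-0.0785,0.01],[-0.0025,0.0112,0,0,0,-0.0785,0.01],[-0.0025,0.0112,0,0,0,-0.0785,0.01],[-0.0025,0.0112,0,0,0,-0.0785,0.01],[-0.0025,0.0112,0,0,0,-0.0785,0.01],[-0.0025,0.0112,0,0,0,-0.0785,0.01],[-0.0025,0.0112,0,0,0,-0.0785,0.01],[-0.0025,0.0112,0,0,0,-0.0785,0.01],[-0.0025,0.0112,0,0,0,-0.0785,0.01],[-0.0025,0.0112,0,0,0,-0.0785,0.01],[-0.0025,0.0112,0,0,0,-0.0785,0.01]]

```text
clock: 12.27
position: [0.4513, -0.0597, 0.1268]
ee_rot: [-0.0, 0.999, 0.042, -0.0]
contact_force: [0.4, 0.4, 0.4]
width: 0.01
```

>>> move_arm:
  series:
    - [[0,0,0,0,0,0,0.01],[0,0,0,0,0,0,0.01],[0,0,0,0,0,0,0.01]]

```text
clock: 12.52
position: [0.4522, -0.0608, 0.1269]
ee_rot: [0.0, 0.999, 0.044, 0.0]
contact_force: [-1.0, -0.3, -0.9]
width: 0.0099
```

>>> move_arm:
  series:
    - [[0,-0.005,-0.025,0,0,0,0.01],[0,0,-0.025,0,0,0,0.01],[0,0,-0.025,0,0,0,0.01],[0,0,-0.02,0,0,0,0.01],[0,0,-0.014,0,0,0,0.01],[0,0,0,0,0,0,0.01],[0,0,0,0,0,0,0.01]]

```text
clock: 13.1
position: [0.4518, -0.066, 0.0174]
ee_rot: [-0.0, 0.999, 0.043, -0.001]
contact_force: [0.6, -0.0, -0.4]
width: 0.01
```

Run:
```python
from h import *
for n,o in(('side',(180,118)),):
    d=snap(n,n+'8'); c=d['color'][:,:,::-1]
    cv2.imwrite(f'pics/{n}8z.png',cv2.resize(c[o[1]:o[1]+150,o[0]:o[0]+200],None,fx=4,fy=4,interpolation=cv2.INTER_CUBIC))
print(manip.get_state()['position'])
```

```text
[ 0.45254517 -0.06604793  0.01810526]
```

View pics/side8z.png

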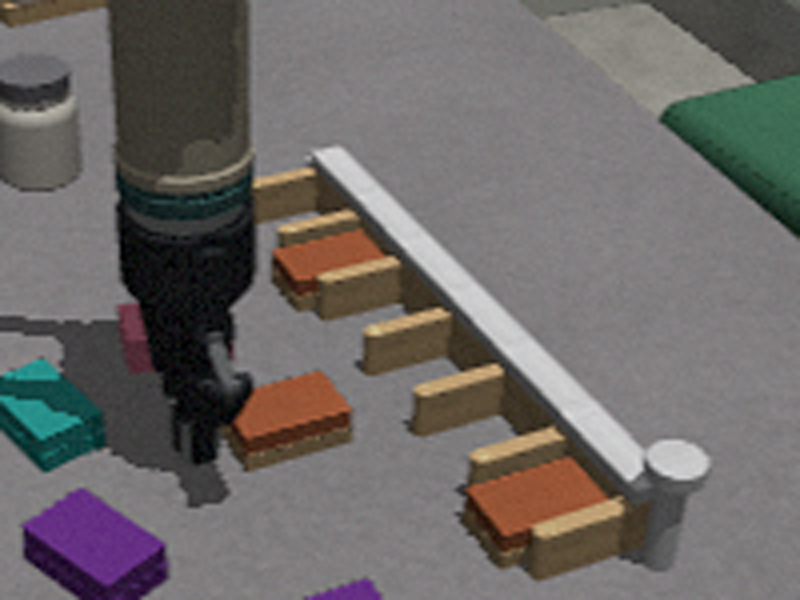

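>>> move_arm:
  series:
    - [[0.005,0.0006,-0.001,0,0,0,0.01],[0.005,0.0006,0,0,0,0,0.01],[0.005,0.0006,0,0,0,0,0.01],[0.005,0.0006,0,0,0,0,0.01],[0.005,0.0006,0,0,0,0,0.01],[0.005,0.0006,0,0,0,0,0.01],[0.005,0.0006,0,0,0,0,0.01],[0.005,0.0006,0,0,0,0,0.01],[0.005,0.0006,0,0,0,0,0.01],[0,0,0,0,0,0,0.01]]

```text
clock: 13.98
position: [0.4987, -0.0601, 0.0169]
ee_rot: [0.0, 0.999, 0.043, 0.001]
contact_force: [0.3, -0.6, -0.1]
width: 0.0095
```

Run:
```python
from h import *
for n,o in(('top',(155,125)),('side',(180,118)),):
    d=snap(n,n+'9'); c=d['color'][:,:,::-1]
    cv2.imwrite(f'pics/{n}9z.png',cv2.resize(c[o[1]:o[1]+150,o[0]:o[0]+200],None,fx=4,fy=4,interpolation=cv2.INTER_CUBIC))
print(manip.get_state()['position'])
```

```text
[ 0.49747651 -0.06002689  0.01674614]
```

View pics/side9z.png

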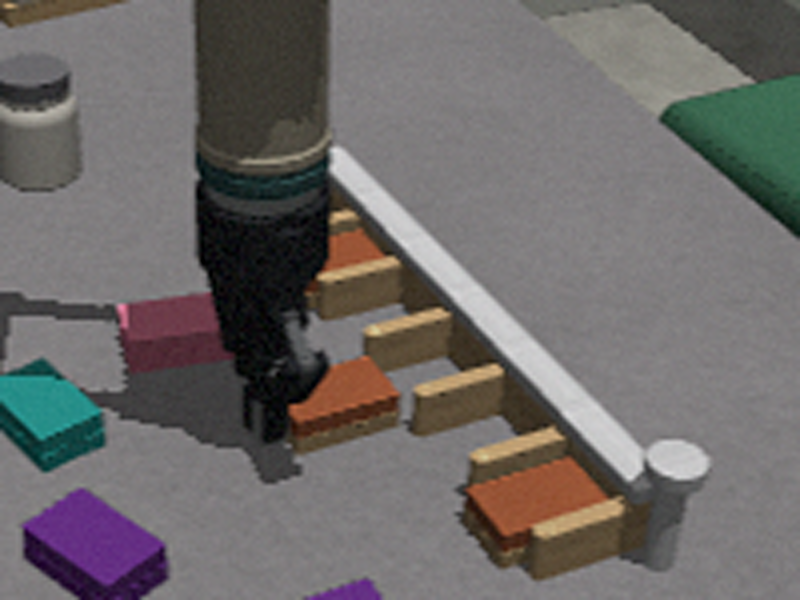

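View pics/top9z.png

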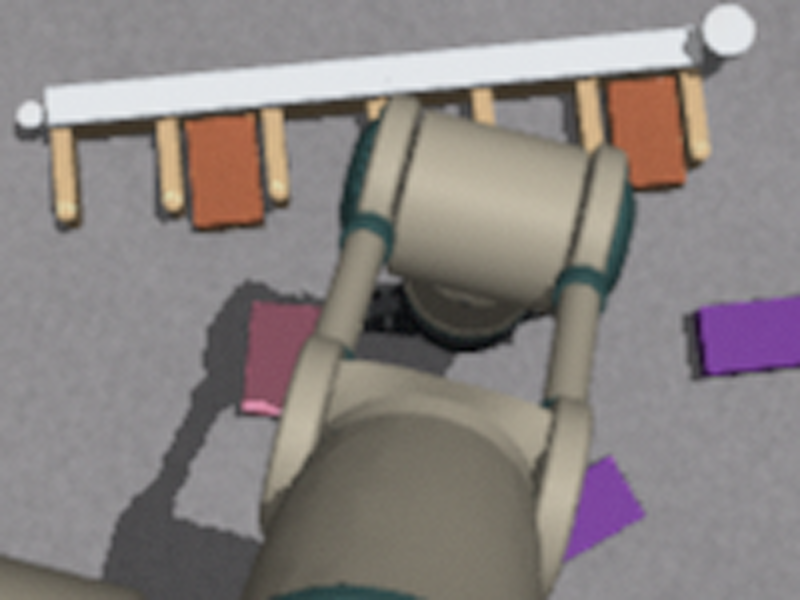

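>>> move_arm:
  series:
    - [[0.005,0.0005,0,0,0,0,0.01],[0.005,0.0005,0,0,0,0,0.01],[0.005,0.0005,0,0,0,0,0.01],[0.005,0.0005,0,0,0,0,0.01],[0.005,0.0005,0,0,0,0,0.01]]

```text
clock: 14.5
position: [0.5226, -0.0575, 0.0168]
ee_rot: [0.0, 0.999, 0.043, -0.0]
contact_force: [-1.4, -0.2, 0.3]
width: 0.0102
```

Run:
```python
from h import *
for n,o in(('side',(180,118)),):
    d=snap(n,n+'10'); c=d['color'][:,:,::-1]
    cv2.imwrite(f'pics/{n}10z.png',cv2.resize(c[o[1]:o[1]+150,o[0]:o[0]+200],None,fx=4,fy=4,interpolation=cv2.INTER_CUBIC))
s=manip.get_state();print(s['position'],s['contact_force'])
```

```text
[ 0.52400199 -0.05763259  0.01693722] [ 0.72029383 -0.1438156  -0.31946324]
```

View pics/side10z.png

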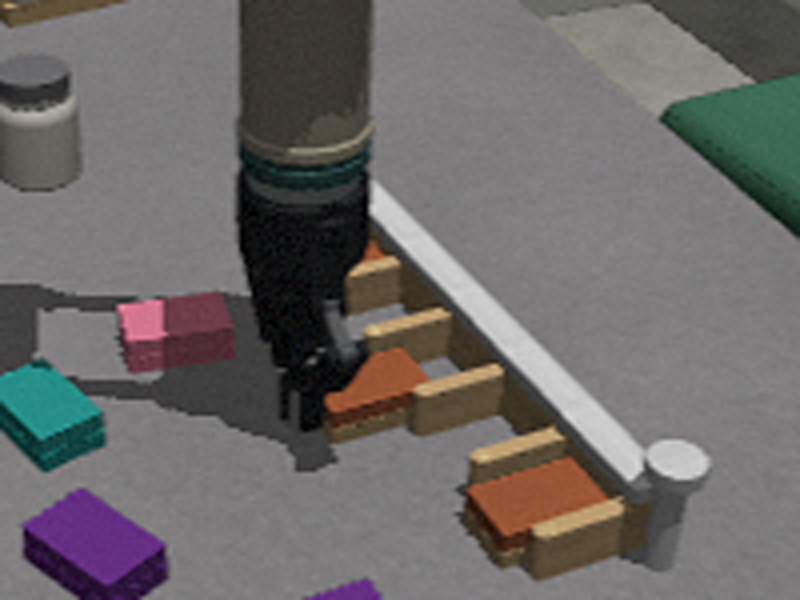

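>>> move_arm:
  series:
    - [[0.005,0.0004,0,0,0,0,0.01],[0.005,0.0004,0,0,0,0,0.01],[0.005,0.0004,0,0,0,0,0.01],[0.005,0.0004,0,0,0,0,0.01],[0.005,0.0004,0,0,0,0,0.01],[0.003,0.0003,0,0,0,0,0.01]]

```text
clock: 15.05
position: [0.5509, -0.0553, 0.0169]
ee_rot: [0.0, 0.999, 0.043, 0.0]
contact_force: [-0.3, 0.0, 0.2]
width: 0.01
```

>>> move_arm:
  series:
    - [[0.003,0.0002,0,0,0,0,0.01],[0.002,0.0002,0,0,0,0,0.01],[0,0,0,0,0,0,0.01]]

```text
clock: 15.3
position: [0.5556, -0.0548, 0.0169]
ee_rot: [0.0, 0.999, 0.043, 0.0]
contact_force: [0.6, -0.8, 0.1]
width: 0.0101
```

>>> move_arm:
  series:
    - [[0.002,0.0002,0,0,0,0,0.01],[0.002,0.0002,0,0,0,0,0.01],[0,0,0,0,0,0,0.01]]

```text
clock: 15.55
position: [0.5595, -0.0545, 0.0169]
ee_rot: [0.0, 0.999, 0.043, 0.0]
contact_force: [1.2, 1.0, -1.0]
width: 0.0104
```

>>> move_arm:
  series:
    - [[0.0015,0.0001,0,0,0,0,0.01],[0,0,0,0,0,0,0.01]]

```text
clock: 15.72
position: [0.5607, -0.0543, 0.0169]
ee_rot: [0.0, 0.999, 0.043, 0.0]
contact_force: [0.5, 0.3, -0.1]
width: 0.0099
```

>>> move_arm:
  series:
    - [[0.0015,0.0001,0,0,0,0,0.01],[0,0,0,0,0,0,0.01]]

```text
clock: 15.88
position: [0.5622, -0.0543, 0.0169]
ee_rot: [0.0, 0.999, 0.043, 0.0]
contact_force: [0.4, 0.3, -0.9]
width: 0.0102
```

>>> move_arm:
  series:
    - [[0.0015,0.0001,0,0,0,0,0.01],[0,0,0,0,0,0,0.01]]

```text
clock: 16.05
position: [0.563, -0.0541, 0.0167]
ee_rot: [-0.0, 0.999, 0.043, -0.001]
contact_force: [-1.9, -0.9, 1.7]
width: 0.0103
```

Run:
```python
from h import *
for n,o in(('side',(240,128)),):
    d=snap(n,n+'11'); c=d['color'][:,:,::-1]
    cv2.imwrite(f'pics/{n}11z.png',cv2.resize(c[o[1]:o[1]+100,o[0]:o[0]+130],None,fx=6,fy=6,interpolation=cv2.INTER_CUBIC))
s=manip.get_state();print(s['position'],s['contact_force'])
```

```text
[ 0.56304225 -0.05409737  0.016789  ] [-1.93578431 -0.25413391  1.64273051]
```

View pics/side11z.png

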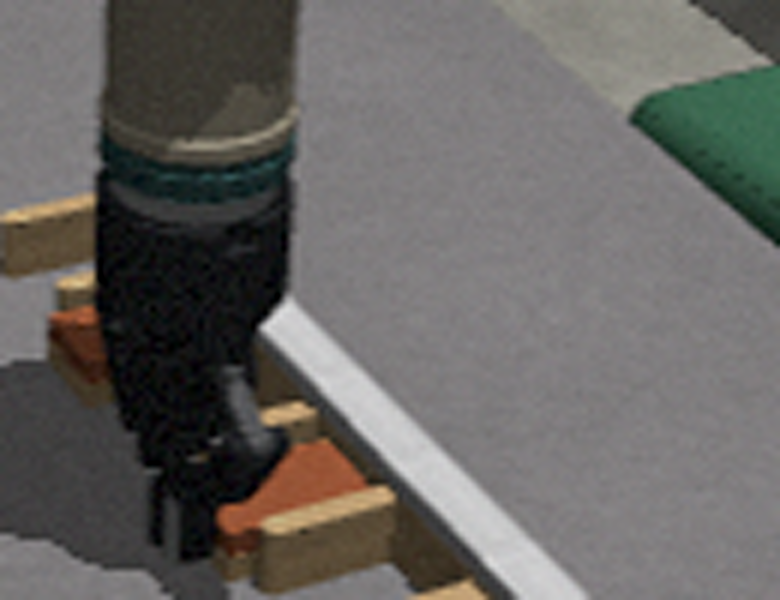

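>>> move_arm:
  series:
    - [[0.001,0.0001,0,0,0,0,0.01],[0,0,0,0,0,0,0.01],[0,0,0,0,0,0,0.01]]

```text
clock: 16.35
position: [0.5631, -0.054, 0.0167]
ee_rot: [-0.0, 0.999, 0.044, -0.001]
contact_force: [-5.2, -1.2, 3.1]
width: 0.0102
```

>>> move_arm:
  series:
    - [[0.001,0.0001,0,0,0,0,0.01],[0,0,0,0,0,0,0.01],[0,0,0,0,0,0,0.01]]

```text
clock: 16.6
position: [0.5631, -0.054, 0.0166]
ee_rot: [-0.0, 0.999, 0.044, -0.002]
contact_force: [-6.5, -1.1, 5.3]
width: 0.0101
```

>>> move_arm:
  series:
    - [[-0.003,-0.0003,0,0,0,0,0.01],[-0.008,-0.0007,0,0,0,0,0.01],[-0.015,-0.0013,0,0,0,0,0.01],[-0.01,-0.0008,0,0,0,0,0.01],[0,0,0.03,0,0,0,0.01],[0,0,0.04,0,0,0,0.01],[0,0,0.04,0,0,0,0.01],[0,0,0.04,0,0,0,0.01],[-0.03,0.02,0.01,0,0,0,0.01],[-0.03,0.03,0,0,0,0,0.01],[-0.03,0.03,0,0,0,0,0.01],[-0.02,0.03,0,0,0,0,0.01],[0,0.03,0,0,0,0,0.01],[0,0.03,0,0,0,0,0.01],[0,0.03,0,0,0,0,0.01],[0,0.03,0,0,0,0,0.01],[0,0,0,0,0,0,0.01]]

```text
clock: 18.02
position: [0.4207, 0.1764, 0.1771]
ee_rot: [-0.002, 0.999, 0.045, 0.001]
contact_force: [-0.3, -0.3, 0.0]
width: 0.0098
```

Run:
```python
from h import *
for n,o in(('top',(155,125)),('side',(200,128))):
    d=snap(n,n+'12'); c=d['color'][:,:,::-1]
    cv2.imwrite(f'pics/{n}12z.png',cv2.resize(c[o[1]:o[1]+150,o[0]:o[0]+200],None,fx=4,fy=4,interpolation=cv2.INTER_CUBIC))
s=manip.get_state();print(s['position'],s['contact_force'])
```

```text
[0.42033203 0.17266538 0.176779  ] [-0.2003062   0.0288339   0.43514007]
```

View pics/side12z.png

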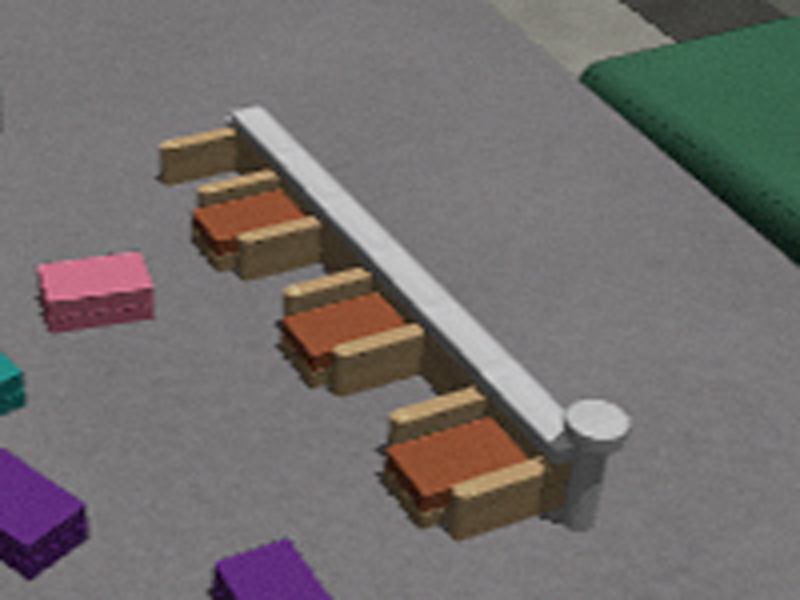

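View pics/top12.png

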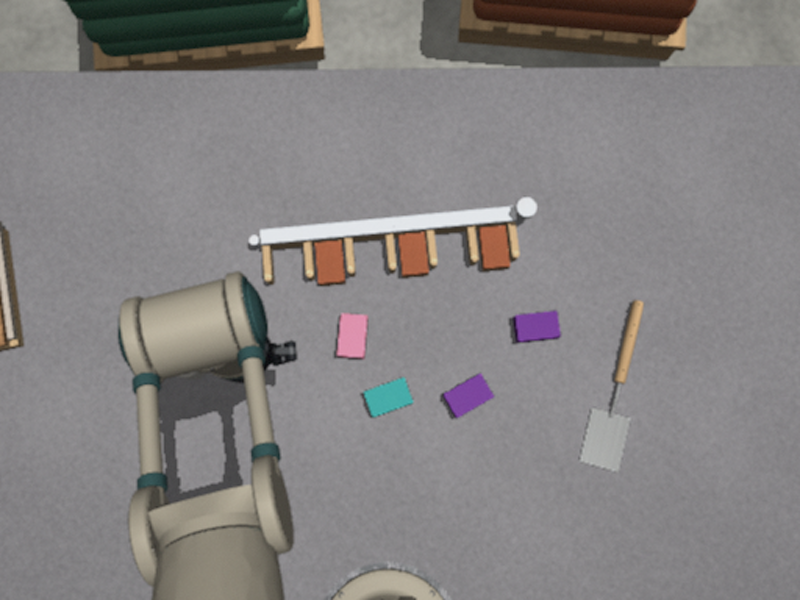

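View pics/top12z.png

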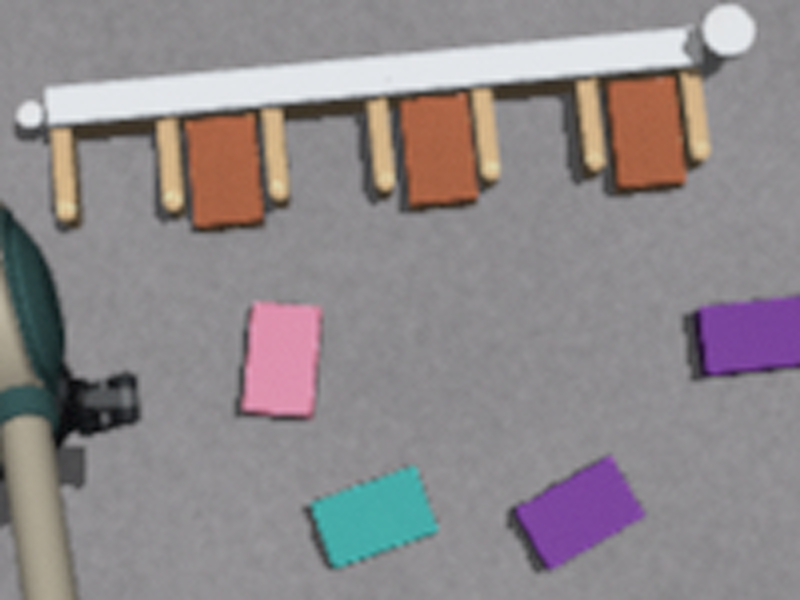

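View pics/side12.png

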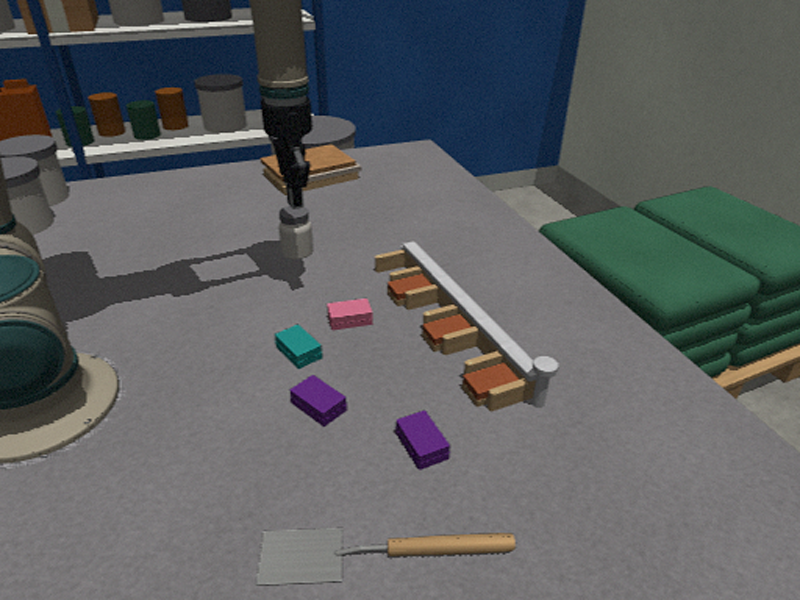

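The side view shows the block in the third gap at (450,330). The jar is unmoved at (295,235), and the look-alikes and spatula are where they were. The arm is clear of everything, with near-zero force.

```bash
python3 -c "
from rig import manip
print(manip.sign_off(), manip.get_state()['clock'])"
```

```text
the job is handed in; nothing more can be done
the job is handed in; nothing more can be done
```

The third gap was counted by touch, and the plaster block now sits fully home in it. I handed the job in after about 18 s of the 58 s allowed.

- **Counting:** The tall post is at the rack's y = -223 end, so the third gap is the one at y = -34. I ran the closed fingertips along the rail top from about y = -167 to about y = -35, then lifted off. Each reading I took along the way showed about 7–8 N of contact, with the height steady at 56 mm.
- **Pushing:** I first pushed the block sideways along the counter with two fingertips to square it to the gap. The top view then put it 4 mm off the gap's centre and 0.2° out of line. I pushed it straight in until it stopped moving and the force rose to about 6.5 N.
- **Last checks:** In the top view the block's near end lines up with the two racked blocks to within about 1 pixel of the 4x-enlarged picture, under 1 mm. The racked blocks, jar, spatula and coloured look-alikes looked unmoved. The gripper was clear of everything, with the force near zero.
- **Disagreement:** The two cameras' rack positions differed by about 4–5 mm. I used the fit to both for the arm and the top view for the block against the gap. The touch contacts agreed with these to about 1 mm.

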